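Stack a fittings order on the bench scale, widest first

TASK

Weigh this order in one go: its round steel blank flange already lies on the bench scale, so stack the flat cardboard carton and the small closed copper end cap on it as one stable pile, widest base at the bottom and narrowest on top. Lay the carton flat as it lies now, right way up, and stand the cap with its closed end up, each roughly centred on the piece below; the flange stays on the scale, and the other stock is not part of the order.

Things in the scene. Friction and masses are not known exactly. Their poses are not given: they have to be found in the camera images.
- scale: Bench scale, fixed to the bench: a grey body with a square brushed-steel platform 190 x 190 mm, its top 50 mm above the bench. A low black display console (50 x 130 mm, 40 mm high) stands off the middle of its -x side, centred 118 mm from the platform's centre. Origin: at bench height below the platform's centre; x and y along the platform's sides, z up. Its place and yaw vary.
- flange: Blank flange: a solid dark steel disc, 150 mm diameter, 18 mm thick, with four dark bolt holes marked on its flat top; 2.3 kg. It lies on the scale's platform within about 10 mm of its centre and is the bottom of the pile. Origin: centre of its underside, z up. Another flange, smaller and with a large open bore, lies on the bench: not part of the order.
- carton: Flat closed cardboard carton, rigid, 100 mm (its x) x 64 mm (its y) x 48 mm high (z), 0.3 to 0.55 kg, lying on its 100 x 64 mm face on the bench, a pale tape strip along the middle of its top, in the direction of its x. To be gripped across the 64 mm. Origin: centre of its underside, z up. The other loose carton is upright, square and taller (62 x 62 x 105 mm): not part of the order.
- cap: Copper pipe end cap: a round plain copper piece 45 mm diameter, 36 mm high, with a flat closed top, standing on the bench closed end up, 0.08 to 0.17 kg. Origin: centre of its underside, z up along its axis. The open copper tube (54 mm diameter, 58 mm high, hole right through), the copper tee and the stock in the blue bins are not part of the order.
There are look-alikes about, which are no part of the job. What is shaped like the cap but pink or purple is not meant. What is shaped like the carton but green is not meant.

How it is judged:
At the end, for the whole second after the job is handed in: Flange flat on the scale within 30 mm of its centre; carton flat, right way up, on the flange, centres within 20 mm; cap upright, closed end up, on the carton, centres within 20 mm; heights within 6 to 9 mm of the stacked ones, tilts under 10 degrees (flange 5.7); all at rest (horizontal distance between flange and scale below 0.03 m and height (world z) of flange between 0.044 and 0.056 m and angle between flange's own z axis and vertical below 0.1 rad and horizontal distance between carton and flange below 0.02 m and height (world z) of carton between 0.06 and 0.076 m and angle between each of carton, cap's own z axis and vertical below 0.17 rad and horizontal distance between cap and carton below 0.02 m and height (world z) of cap between 0.107 and 0.125 m and linear speed of each of flange, carton, cap below 0.02 m/s and angular speed of each of flange, carton, cap below 0.15 rad/s); the robot touches nothing.
It also fails if it takes over 56 s, if anything falls off the work surface, if the arm or the gripper's body presses on something with over 40 N, if the wrist force passes 120 N, or if a joint passes its speed limit or range.

ROBOT

A 6-joint arm with a two-finger parallel gripper is mounted at the origin on the work surface. World frame = base frame: x ahead of the robot, y to its left, z up, the work surface at z = 0. Lengths are in m, angles in rad, forces in N, time in s.
With the tool pointing down it reaches from about 0.275 to 0.825 m from the base axis. Payload 4.9 kg.
Tool frame: the origin (TCP) lies at the very end of the fingers, on their centre line; the grasp point (between the pads) lies 19 mm behind it; z points along the fingers, y is the line along which they close (so a half turn about z gives the same grasp; the last joint's range is limited). The gripper opens to 85 mm and grips with 20 to 120 N. Pads are 22 mm wide; open, the fingers measure 114 mm over their backs; the gripper's body (76 mm by 85 mm) begins 54 mm behind the grasp point. The pads swing forward as they close: fully open they stand 13 mm farther back than shut.
Start: joints at [0.974, 0.326, -0.193, 1.052, 0, 1.437], TCP at [0.246, 0.492, 0.205] pointing down, gripper open.
Joint ranges: [-2.65, 2.65], [-0.97, 1.79], [-1.3, 1.35], [-1.93, 2.1], [-1.47, 1.37], [-3.14, 3.14]. Speed limits (rad/s): [2.57, 2.57, 3.14, 3.14, 3.14, 3.14].

INTERFACE

Orientations are given as a unit quaternion [x, y, z, w].
In Python, from rig import * gives the robot as it stands.
- The arm moves only by the tool send_rows, never from a script. Its arguments are lists of equal length, an entry for each row: "delta_pos": the shift along the tool's x, y, z in m, a list of three; "twist": the turn about the tool's z in degrees; "grip": the closure, from 0 (fully open) to 1 (shut). A call has 1 to 20 rows; each row shifts and turns the commanded pose from where the row before left it, along the tool's axes as they then stand; what a row does not reach is not made up. A row lasts 1/8 s, in which the tool goes at most 62.5 mm and 10.7 degrees, less where a joint would pass 70% of its speed; a pose out of reach is approached as far as the arm can. A call is refused whole if a number of a shift passes 0.0625 or a number of a turn 10.7, either way. A call with a gripper value outside its range is refused whole. The fingers move at their own pace and stop on an object; "newtons" is the grip in N (left out, the last holds). Time passes only in rows, so rows that do not move let the fingers close. It gives the time, the measured TCP pose, the force, the opening and the grip force at its end, in the units of the state.
- get_state(): the state, without advancing time (a new reading comes with each control period).
- snapshot(name): name is "scene" or "top"; returns the picture (420x560x3 uint8, red, green, blue); there is no depth.
- camera_params(name): a dict with "mtx" (3x3 intrinsics, pixels), "rvec" (rotation vector, rad) and "tvec" (3), from world to camera coordinates, as OpenCV has them. Camera axes: x right, y down, z forward; pixel columns grow to the right and rows downward; lengths in m; the calibration is good to about 2 mm. A picture is of the moment at which its call begins. camera_params takes no time and is no camera call.
- close_job(): hands the job in; it is judged then, once.
The state is a dict: "time_s": time; "qpos": joint angles; "joint_vel": joint speeds; "joint_torque": joint torques, N m; "eef_pos": TCP position; "orientation": TCP orientation; "wrist_force": force on the tool from outside, world axes, zero at the start; "ft_torque": the same for the moment, N m; "finger_gap": opening from 0.0 (shut) to 1.0 (fully open); "grasp_force": force on a finger pad.
Only numpy, scipy, OpenCV 4.12 (cv2) and the standard library are available. Lean on these libraries where they do the work, as an engineer would, in place of code of your own. Each camera call takes 0.05 s, during which the arm holds its last target. There are 200 camera calls.

## Working session

There is one attempt and no reset: what is moved stays moved. The work goes in short steps, Python scripts to look and compute and a tool call to move; the robot and the scene stay as the last step left them, time stands still between calls to the robot, and variables do not carry over. Pictures are saved under pics/ and viewed, at most 10 in all, crops included, and the job is handed in when it is done.

Besides the shell and the picture viewer there is one more tool, called after "Emit:" as a command line: name --pt "numbers of a row" for each row, then --argument value for the rest. send_rows: Moves the arm, as the interface text tells. Its arguments: {"type":"object","properties":{"delta_pos":{"type":"array","items":{"type":"array","items":{"type":"number"}}},"twist":{"type":"array","items":{"type":"number"}},"grip":{"type":"array","items":{"type":"number"}},"newtons":{"type":"number"}},"required":["delta_pos","twist","grip"]}

```bash
mkdir -p pics; python3 - <<'E'
from rig import *
import cv2
for n in("scene","top"):
    cv2.imwrite(f"pics/{n}0.png",snapshot(n)[:,:,::-1])
    p=camera_params(n);print(n,p)
s=get_state();print(s['time_s'],s['eef_pos'],s['orientation'],s['finger_gap'])
E
```

```text
scene {'mtx': array([[393.62689581,   0.        , 278.37534711],
       [  0.        , 393.62689581, 208.13527297],
       [  0.        ,   0.        ,   1.        ]]), 'rvec': array([ 1.41033681,  2.43249715, -0.67016793]), 'tvec': array([ 0.21569639, -0.35571351,  1.11086593])}
top {'mtx': array([[443.07836972,   0.        , 286.10276734],
       [  0.        , 443.07836972, 214.81638157],
       [  0.        ,   0.        ,   1.        ]]), 'rvec': array([ 2.11147458, -2.12756171,  0.21553316]), 'tvec': array([0.04267504, 0.50516456, 1.02479557])}
0.1 [0.24522192 0.4916799  0.2040808 ] [ 2.29345436e-01  9.73344787e-01 -7.23386386e-04 -2.69763708e-04] 0.996941344966364
```

View pics/scene0.png

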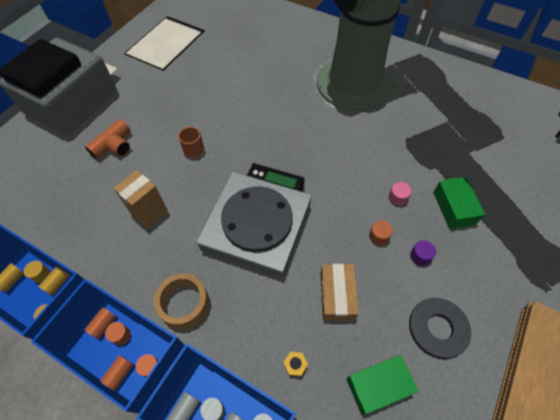

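View pics/top0.png

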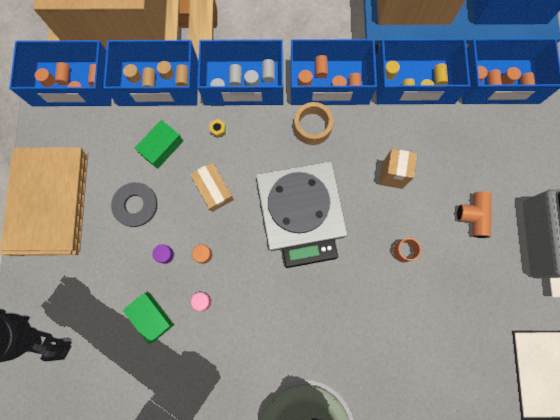

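Candidates:
- **Cap:** the copper cap at top (201,254) / scene (381,233) fits the description. Rejected: pink (200,301), purple (163,254), open tube (406,250), bin stock.
- **Carton:** the brown taped carton at top (212,187) / scene (340,292) fits. Rejected: green ones (158,144) and (148,317), upright carton (398,170).
- **Flange:** the disc on the scale at top (299,203).

Next I fit silhouettes in both views and check one crop.

```bash
cat > h.py <<'E'
from rig import *
import cv2, numpy as np
from scipy.optimize import minimize
P={n:camera_params(n) for n in("scene","top")}
def proj(n,pts):
    p=P[n]; return cv2.projectPoints(np.float64(pts),p['rvec'],p['tvec'],p['mtx'],None)[0][:,0]
def box(x,y,yaw,z0,l=.1,w=.064,h=.048):
    c,s=np.cos(yaw),np.sin(yaw)
    return [[x+c*a-s*b,y+s*a+c*b,z] for a in(-l/2,l/2) for b in(-w/2,w/2) for z in(z0,z0+h)]
def cyl(x,y,z0,r,h):
    return [[x+r*np.cos(t),y+r*np.sin(t),z] for t in np.linspace(0,2*np.pi,48) for z in(z0,z0+h)]
def blob(m,seed):
    m=cv2.morphologyEx(m.astype(np.uint8),cv2.MORPH_CLOSE,np.ones((3,3)))
    _,lab,st,_=cv2.connectedComponentsWithStats(m)
    r=lab[seed[1]-4:seed[1]+5,seed[0]-4:seed[0]+5].ravel(); k=np.bincount(r[r>0]).argmax()
    return (lab==k).astype(np.uint8)
def fit(masks,model,x0,step):
    def cost(x):
        c=0
        for n,m in masks.items():
            h=cv2.convexHull(np.float32(proj(n,model(x))))
            im=np.zeros(m.shape,np.uint8); cv2.fillConvexPoly(im,np.int32(np.round(h*16)),255,cv2.LINE_AA,4)
            c+=np.abs(im/255.-m).sum()/m.sum()
        return c
    S=np.vstack([x0]+[np.array(x0)+np.eye(len(x0))[i]*step[i] for i in range(len(x0))])
    r=minimize(cost,x0,method='Nelder-Mead',options=dict(initial_simplex=S,xatol=1e-4,fatol=1e-4)); return r.x,r.fun
def plane(n,uv,z):
    p=P[n];R=cv2.Rodrigues(p['rvec'])[0];C=-R.T@p['tvec']
    d=R.T@np.linalg.inv(p['mtx'])@[uv[0],uv[1],1]; return (C+d*(z-C[2])/d[2])[:2]
def warm(im):
    v=im.astype(int); return v[...,0]-v[...,2]>25
E
python3 - <<'E'
from h import *
I={n:cv2.cvtColor(cv2.imread(f"pics/{n}0.png"),cv2.COLOR_BGR2RGB) for n in P}
W={n:warm(I[n]) for n in P}
cs={'top':(201,254),'scene':(381,233)}; 
m={n:blob(W[n],cs[n]) for n in P}; print([a.sum() for a in m.values()])
g=plane('top',cs['top'],.036)
cap,f=fit(m,lambda x:cyl(x[0],x[1],0,.0225,.036),g,[.01,.01]); print('cap',cap,f,plane('scene',cs['scene'],.036))
ks={'top':[(205,192),(222,182)],'scene':[(330,292),(350,292)]}
mm={}
for n in P:
    m=blob(W[n],ks[n][0])|blob(W[n],ks[n][1]); h=cv2.convexHull(cv2.findNonZero(m)); m=m*0; cv2.fillConvexPoly(m,h,1); mm[n]=m
print([a.sum() for a in mm.values()])
g=plane('top',(212,187),.04)
best=min((fit(mm,lambda x:box(x[0],x[1],x[2],0),[*g,y],[.01,.01,.2]) for y in(-.9,-.5,0,.5,.9,1.5)),key=lambda r:r[1]); print('carton',best)
car=best[0]
fm={n:blob(I[n].max(2)<85,s) for n,s in(('top',(299,203)),('scene',(257,217)))}
print([a.sum() for a in fm.values()])
g=plane('top',(299,203),.068)
fl,f=fit(fm,lambda x:cyl(x[0],x[1],.05,.075,.018),g,[.01,.01]);print('flange',fl,f)
d=I['top'].copy()
big=cv2.resize(d[130:280,140:360],None,fx=3.5,fy=3.5,interpolation=cv2.INTER_CUBIC)
for M in(cyl(*cap,0,.0225,.036),box(*car,0),cyl(*fl,.05,.075,.018)):
    h=cv2.convexHull(np.float32(proj('top',M))); cv2.polylines(big,[np.int32((h-[140,130])*3.5)],True,(0,255,255),1)
cv2.imwrite('pics/fit_top.png',big[:,:,::-1])
E
```

```text
[np.uint64(453), np.uint64(325)]
cap [0.41615954 0.24680016] 0.29998823995551693 [0.42727031 0.24811305]
[np.uint64(1972), np.uint64(1219)]
carton (array([0.58399984, 0.22555194, 0.51440233]), np.float64(0.13002861042547864))Traceback (most recent call last):
  File "<stdin>", line 16, in <module>
  File "h.py", line 15, in blob
    r=lab[seed[1]-4:seed[1]+5,seed[0]-4:seed[0]+5].ravel(); k=np.bincount(r[r>0]).argmax()
                                                              ~~~~~~~~~~~~~~~~~~~~~~~~~~^^
ValueError: attempt to get argmax of an empty sequence
```

```bash
python3 - <<'E'
from h import *
I={n:cv2.cvtColor(cv2.imread(f"pics/{n}0.png"),cv2.COLOR_BGR2RGB) for n in P}
W={n:warm(I[n]) for n in P}
cs={'top':(201,254),'scene':(381,233)}
m={n:blob(W[n],cs[n]) for n in P}
g=plane('top',cs['top'],.036)
for k in(['top'],['scene'],['top','scene']):
    cap,f=fit({n:m[n] for n in k},lambda x:cyl(x[0],x[1],0,.0225,.036),g,[.01,.01]); print('cap',k,cap,f)
car=[.584,.2256,.5144]
print(I['top'][203,299],I['top'][175,270],I['scene'][217,257],I['scene'][255,225])
fm={n:blob((I[n].mean(2)<120),s) for n,s in(('top',(299,203)),('scene',(257,217)))}
print([a.sum() for a in fm.values()])
g=plane('top',(299,203),.068)
for k in(['top'],['scene'],['top','scene']):
    fl,f=fit({n:fm[n] for n in k},lambda x:cyl(x[0],x[1],.05,.075,.018),g,[.01,.01]);print('flange',k,fl,f)
out=[]
for n,(u,v,w,h),sc in(('top',(140,130,220,150),2.7),('scene',(190,160,220,170),2.4)):
    big=cv2.resize(I[n][v:v+h,u:u+w],None,fx=sc,fy=sc,interpolation=cv2.INTER_CUBIC)
    big=big[:,:,:]
    for M in(cyl(*cap,0,.0225,.036),box(*car,0),cyl(*fl,.05,.075,.018)):
        hh=cv2.convexHull(np.float32(proj(n,M))); cv2.polylines(big,[np.int32((hh-[u,v]+.5)*sc)],True,(0,255,255),1)
    out.append(cv2.resize(big,(400,int(400*h/w))))
H=max(o.shape[0] for o in out)
out=[cv2.copyMakeBorder(o,0,H-o.shape[0],0,0,0) for o in out]
cv2.imwrite('pics/fit.png',np.hstack(out)[:,:,::-1])
E
```

```text
cap ['top'] [0.4163696  0.24701754] 0.11780392156862746
cap ['scene'] [0.41571044 0.24585412] 0.17905033978271218
cap ['top', 'scene'] [0.41615954 0.24680016] 0.29998823995551693
[113 113 117] [198 197 193] [69 74 78] [47 50 49]
[np.uint64(2889), np.uint64(3825)]
flange ['top'] [0.5363245  0.00946463] 0.096998079259395
flange ['scene'] [0.53569295 0.00860193] 0.03379110598487761
flange ['top', 'scene'] [0.53566418 0.00869562] 0.13191471448596137
```

View pics/fit.png

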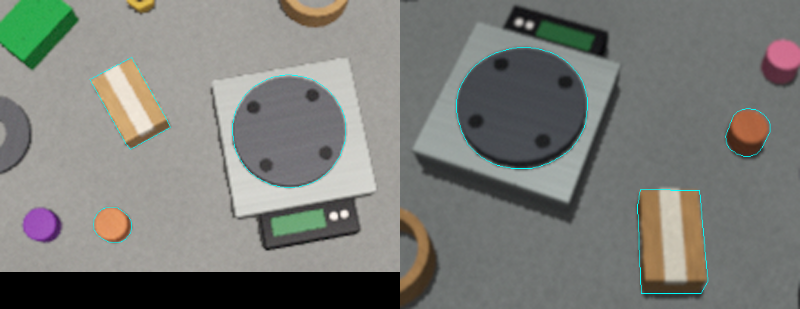

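The overlay hulls match in both views: the copper cap, brown carton and flange, with the top crop near (112,225), (130,105) and (289,130). In world coordinates, cap (0.416,0.247), carton (0.584,0.226) with yaw 29.5°, flange (0.536,0.009). Now I turn the tool and move over the carton.

Emit:
send_rows --pt "0 0 0" --pt "0 0 0" --pt "0 0 0" --pt "0 0 0" --pt "0 0 0" --pt "0 0 0" --pt "-0.0164 -0.0398 0" --pt "-0.0164 -0.0398 0" --pt "-0.0164 -0.0398 0" --pt "-0.0164 -0.0398 0" --pt "-0.0164 -0.0398 0" --pt "-0.0164 -0.0398 0" --pt "-0.0164 -0.0398 0" --pt "-0.0164 -0.0398 0" --pt "-0.0164 -0.0398 0" --pt "-0.0164 -0.0398 0" --pt "0 0 0" --twist '[-9.3,-9.3,-9.3,-9.3,-9.3,-9.3,0,0,0,0,0,0,0,0,0,0,0]' --grip '[0,0,0,0,0,0,0,0,0,0,0,0,0,0,0,0,0]' --newtons 40

```text
time_s: 2.22
eef_pos: [0.5851, 0.223, 0.2038]
orientation: [-0.251, 0.968, -0.0, -0.0]
wrist_force: [0.5, -0.7, 0.0]
finger_gap: 1.002
grasp_force: 0.0
```

```bash
cat > g.py <<'E'
from rig import *
import sys,numpy as np
from scipy.spatial.transform import Rotation as R
def go(t):
    s=get_state();r=R.from_quat(s['orientation']);y=r.as_matrix()[:,1]
    print('t',round(s['time_s'],2),'pos',np.round(s['eef_pos'],4),'yaw_y',round(np.degrees(np.arctan2(y[1],y[0])),2),'gap',round(s['finger_gap'],3),'F',np.round(s['wrist_force'],1),'grip',np.round(s['grasp_force'],1),'q',np.round(s['qpos'],2))
    if t: print('tool delta',np.round(r.inv().apply(np.array(t)-s['eef_pos']),4))
if __name__=='__main__': go([float(a) for a in sys.argv[1:]])
E
python3 g.py .584 .2256 .008
```

```text
t 2.23 pos [0.5851 0.223  0.2038] yaw_y 119.05 gap 1.002 F [ 0.5 -0.7  0. ] grip 0.0 q [ 0.25  0.47  0.02  1.12 -0.   -0.26]
tool delta [-0.0004  0.0029  0.1958]
```

Emit:
send_rows --pt "0 0.003 0.03" --pt "0 0 0.035" --pt "0 0 0.035" --pt "0 0 0.035" --pt "0 0 0.03" --pt "0 0 0.02" --pt "0 0 0.01" --pt "0 0 0" --pt "0 0 0" --pt "0 0 0" --pt "0 0 0" --pt "0 0 0" --pt "0 0 0" --pt "0 0 0" --twist '[-0.4,0,0,0,0,0,0,0,0,0,0,0,0,0]' --grip '[0,0,0,0,0,0,0,0,1,1,1,1,1,1]'

```text
time_s: 3.98
eef_pos: [0.583, 0.2279, 0.0115]
orientation: [-0.256, 0.967, -0.0, 0.001]
wrist_force: [-0.5, -1.5, 5.2]
finger_gap: 0.729
grasp_force: 43.9
```

```bash
python3 g.py .584 .2256 .2
```

```text
t 3.98 pos [0.583  0.2279 0.0115] yaw_y 119.68 gap 0.729 F [-0.5 -1.5  5.2] grip 43.9 q [ 0.26  0.64 -0.22  0.71 -0.   -0.26]
tool delta [-1.000e-04 -2.700e-03 -1.885e-01]
```

Emit:
send_rows --pt "0 0 -0.01" --pt "0 0 -0.03" --pt "0 0 -0.04" --pt "0 0 -0.04" --pt "0 0 -0.03" --pt "0 0 0" --pt "0 0 0" --twist '[0,0,0,0,0,0,0]' --grip '[1,1,1,1,1,1,1]'

```text
time_s: 4.85
eef_pos: [0.5807, 0.2276, 0.1583]
orientation: [-0.256, 0.967, 0.0, -0.001]
wrist_force: [-0.1, 0.8, -3.4]
finger_gap: 0.728
grasp_force: 45.2
```

```bash
python3 g.py .5357 .0087 .15
```

```text
t 4.85 pos [0.5807 0.2276 0.1583] yaw_y 119.68 gap 0.728 F [-0.1  0.8 -3.4] grip 45.2 q [ 0.26  0.5  -0.05  1.02  0.   -0.26]
tool delta [ 0.1475 -0.1679  0.0085]
```

Lifted, with about 3.4 N on the wrist. Next I move over the flange.

Emit:
send_rows --pt "0.012 -0.014 0" --pt "0.0225 -0.0255 0" --pt "0.0225 -0.0255 0" --pt "0.0225 -0.0255 0" --pt "0.0225 -0.0255 0" --pt "0.0225 -0.0255 0" --pt "0.015 -0.017 0" --pt "0.008 -0.0094 0" --pt "0 0 0" --pt "0 0 0" --pt "0 0 0" --twist '[0,0,0,0,0,0,0,0,0,0,0]' --grip '[1,1,1,1,1,1,1,1,1,1,1]'

```text
time_s: 6.22
eef_pos: [0.5369, 0.0097, 0.1597]
orientation: [-0.257, 0.966, 0.0, -0.0]
wrist_force: [0.1, -0.2, -3.1]
finger_gap: 0.724
grasp_force: 45.2
```

```bash
python3 g.py .5357 .0087 .0795
```

```text
t 6.22 pos [0.5369 0.0097 0.1597] yaw_y 119.76 gap 0.724 F [ 0.1 -0.2 -3.1] grip 45.2 q [-0.12  0.34 -0.3   0.94  0.   -0.64]
tool delta [ 0.0015 -0.0003  0.0802]
```

Emit:
send_rows --pt "0.0015 0 0.015" --pt "0 0 0.02" --pt "0 0 0.02" --pt "0 0 0.012" --pt "0 0 0.004" --pt "0 0 0.002" --pt "0 0 0" --pt "0 0 0" --twist '[0,0,0,0,0,0,0,0]' --grip '[1,1,1,1,1,1,1,1]'

```text
time_s: 7.22
eef_pos: [0.536, 0.0081, 0.0873]
orientation: [-0.256, 0.967, -0.0, 0.0]
wrist_force: [-0.3, 0.3, -2.8]
finger_gap: 0.732
grasp_force: 45.2
```

```bash
python3 g.py .5357 .0087 .0795
```

```text
t 7.22 pos [0.536  0.0081 0.0873] yaw_y 119.68 gap 0.732 F [-0.3  0.3 -2.8] grip 45.2 q [-0.12  0.41 -0.4   0.76 -0.   -0.64]
tool delta [-0.      0.0006  0.0078]
```

Emit:
send_rows --pt "0 0 0.002" --pt "0 0 0.002" --pt "0 0 0.0015" --pt "0 0 0.001" --pt "0 0 0" --pt "0 0 0" --twist '[0,0,0,0,0,0]' --grip '[1,1,1,1,1,1]'

```text
time_s: 7.98
eef_pos: [0.5356, 0.0082, 0.0803]
orientation: [-0.256, 0.967, -0.0, 0.0]
wrist_force: [0.3, 0.4, -3.5]
finger_gap: 0.727
grasp_force: 45.2
```

```bash
python3 g.py .5357 .0087 .0795
```

```text
t 7.97 pos [0.5356 0.0082 0.0803] yaw_y 119.68 gap 0.727 F [ 0.3  0.4 -3.5] grip 45.2 q [-0.12  0.42 -0.4   0.75 -0.   -0.64]
tool delta [-0.0004  0.0004  0.0008]
```

Emit:
send_rows --pt "0 0 0.001" --pt "0 0 0.001" --pt "0 0 0" --pt "0 0 0" --twist '[0,0,0,0]' --grip '[1,1,1,1]'

```text
time_s: 8.48
eef_pos: [0.5357, 0.0082, 0.0795]
orientation: [-0.256, 0.967, -0.0, 0.0]
wrist_force: [-3.6, 1.1, 6.2]
finger_gap: 0.726
grasp_force: 46.4
```

Contact felt; now I release and rise.

Emit:
send_rows --pt "0 0 0" --pt "0 0 0" --pt "0 0 0" --pt "0 0 0" --pt "0 0 -0.01" --pt "0 0 -0.03" --pt "0 0 -0.04" --pt "0 0 -0.04" --pt "0 0 -0.02" --pt "0 0 0" --pt "0 0 0" --twist '[0,0,0,0,0,0,0,0,0,0,0]' --grip '[0,0,0,0,0,0,0,0,0,0,0]'

```text
time_s: 9.85
eef_pos: [0.535, 0.0083, 0.2175]
orientation: [-0.256, 0.967, 0.0, -0.001]
wrist_force: [-0.1, 0.3, 1.5]
finger_gap: 1.001
grasp_force: 0.0
```

```bash
python3 g.py .416 .2465 .012
```

```text
t 9.85 pos [0.535  0.0083 0.2175] yaw_y 119.68 gap 1.001 F [-0.1  0.3  1.5] grip 0.0 q [-0.12  0.29 -0.21  1.07 -0.   -0.64]
tool delta [-0.0148  0.2657  0.2057]
```

Emit:
send_rows --pt "-0.001 0.02 0" --pt "-0.002 0.038 0" --pt "-0.002 0.038 0" --pt "-0.002 0.038 0" --pt "-0.002 0.038 0" --pt "-0.002 0.038 0" --pt "-0.002 0.036 0" --pt "-0.0018 0.0197 0" --pt "0 0 0" --pt "0 0 0" --twist '[0,0,0,0,0,0,0,0,0,0]' --grip '[0,0,0,0,0,0,0,0,0,0]'

```text
time_s: 11.1
eef_pos: [0.4161, 0.2462, 0.2177]
orientation: [-0.256, 0.967, -0.0, -0.001]
wrist_force: [-0.6, -0.7, 0.3]
finger_gap: 0.998
grasp_force: 0.0
```

```bash
python3 g.py .416 .2465 .012
python3 - <<'E'
from h import *
I={n:snapshot(n) for n in P}
W={n:warm(I[n]) for n in P}
a=I['scene'][150:290,180:420];b=I['top'][140:280,160:400]
cv2.imwrite('pics/c1.png',cv2.resize(np.hstack([a,b]),(800,233),interpolation=cv2.INTER_CUBIC)[:,:,::-1])
for n in P: cv2.imwrite(f'pics/raw1_{n}.png',I[n][:,:,::-1])
E
```

```text
t 11.1 pos [0.4161 0.2462 0.2177] yaw_y 119.71 gap 0.998 F [-0.6 -0.7  0.3] grip 0.0 q [ 0.38  0.2  -0.34  1.04 -0.   -0.14]
tool delta [-0.0003  0.0003  0.2057]
```

View pics/c1.png

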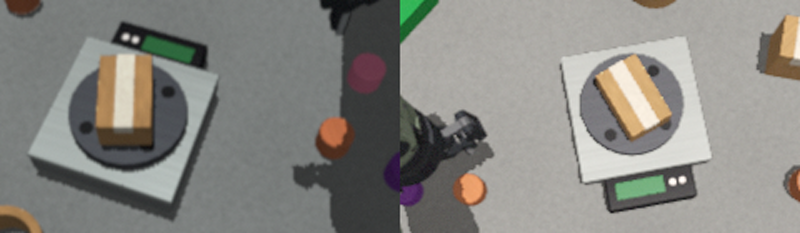

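The carton lies flat on the flange, near crop (125,100) and (633,97). The copper cap is still standing under the gripper. I fit the carton, then descend on the cap.

```bash
python3 - <<'E'
from h import *
I={n:cv2.imread(f'pics/raw1_{n}.png')[:,:,::-1] for n in P}
mm={}
for n in P:
    W=warm(I[n]); m=np.zeros(W.shape,np.uint8)
    for dy in(.02,-.02):
        c=proj(n,[[.5357-dy*np.sin(.514),.0085+dy*np.cos(.514),.116]])[0].astype(int); m|=blob(W,c)
    h=cv2.convexHull(cv2.findNonZero(m)); cv2.fillConvexPoly(m,h,1); mm[n]=m
for k in(['top'],['scene'],['top','scene']):
    print(k,fit({n:mm[n] for n in k},lambda x:box(*x,.068),[.5357,.0085,.514],[.01,.01,.1]))
E
```

```text
['top'] (array([0.53563159, 0.00748156, 0.51068198]), np.float64(0.0376106560767767))
['scene'] (array([0.53433075, 0.00585636, 0.53108654]), np.float64(0.050410409128267525))
['top', 'scene'] (array([0.5356567 , 0.00697772, 0.52261871]), np.float64(0.09916859047235674))
```

Emit:
send_rows --pt "0 0 0.03" --pt "0 0 0.04" --pt "0 0 0.04" --pt "0 0 0.035" --pt "0 0 0.03" --pt "0 0 0.02" --pt "0 0 0.01" --pt "0 0 0" --pt "0 0 0" --pt "0 0 0" --pt "0 0 0" --pt "0 0 0" --pt "0 0 0" --pt "0 0 0" --pt "0 0 0" --pt "0 0 0" --twist '[0,0,0,0,0,0,0,0,0,0,0,0,0,0,0,0]' --grip '[0,0,0,0,0,0,0,0,1,1,1,1,1,1,1,1]' --newtons 30

```text
time_s: 13.2
eef_pos: [0.4167, 0.2463, 0.0132]
orientation: [-0.256, 0.967, -0.0, -0.0]
wrist_force: [-0.5, 0.3, -0.5]
finger_gap: -0.001
grasp_force: 0.0
```

```bash
python3 g.py .416 .2465 .2
```

```text
t 13.2 pos [0.4167 0.2463 0.0132] yaw_y 119.68 gap -0.001 F [-0.5  0.3 -0.5] grip 0.0 q [ 0.38  0.43 -0.6   0.53 -0.   -0.14]
tool delta [ 0.0006  0.0005 -0.1868]
```

The fingers shut fully, so the cap wasn't gripped. I look before moving anything.

```bash
python3 - <<'E'
from h import *
I={n:snapshot(n) for n in P}
for n in P: cv2.imwrite(f'pics/raw2_{n}.png',I[n][:,:,::-1])
a=I['scene'][170:290,320:480];b=I['top'][200:320,120:280]
cv2.imwrite('pics/c2.png',cv2.resize(np.hstack([a,b]),(800,300),interpolation=cv2.INTER_CUBIC)[:,:,::-1])
E
```

```text
(no output)
```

View pics/c2.png

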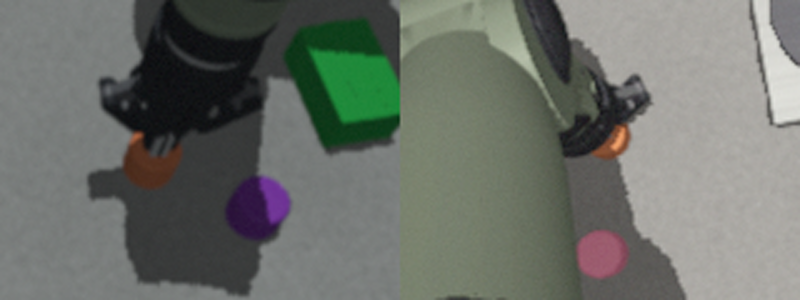

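```bash
python3 - <<'E'
from h import *
s=get_state()
J={n:cv2.imread(f'pics/{n}0.png')[:,:,::-1] for n in P}
K={n:cv2.imread(f'pics/raw2_{n}.png')[:,:,::-1] for n in P}
for n in P: print(n,'tcp px',proj(n,[s['eef_pos'],[.416,.2467,.036],[.416,.2467,0]]).round(1).tolist())
T=[]
for n,c in(('scene',(381,233)),('top',(203,254))):
    for im in(J[n],K[n]):
        b=blob(warm(im),(c[0],c[1])); print(n,cv2.boundingRect(b),b.sum())
        x0,y0=c[0]-30,c[1]-30
        g=cv2.resize(im[y0:y0+60,x0:x0+60],(400,400),interpolation=cv2.INTER_CUBIC)
        p=proj(n,[s['eef_pos']])[0]; 
        for M,col in((cyl(.416,.2467,0,.0225,.036),(0,255,255)),):
            h=cv2.convexHull(np.float32(proj(n,M)));cv2.polylines(g,[np.int32((h-[x0,y0]+.5)*400/60)],True,col,1)
        cv2.drawMarker(g,tuple(int(v) for v in (p-[x0,y0]+.5)*400/60),(0,255,0))
        g=cv2.convertScaleAbs(g,alpha=1.5)
        T.append(cv2.resize(g,(300,300)))
cv2.imwrite('pics/c3.png',np.vstack([np.hstack(T[:2]),np.hstack(T[2:])])[:,:,::-1])
E
```

```text
scene tcp px [[379.9, 233.6], [382.4, 228.6], [378.9, 236.1]]
top tcp px [[202.2, 253.6], [200.3, 252.9], [203.0, 254.5]]
scene (370, 220, 23, 26) 453
scene (369, 222, 24, 24) 310
top (191, 244, 22, 20) 325
top (196, 249, 17, 15) 134
```

View pics/c3.png

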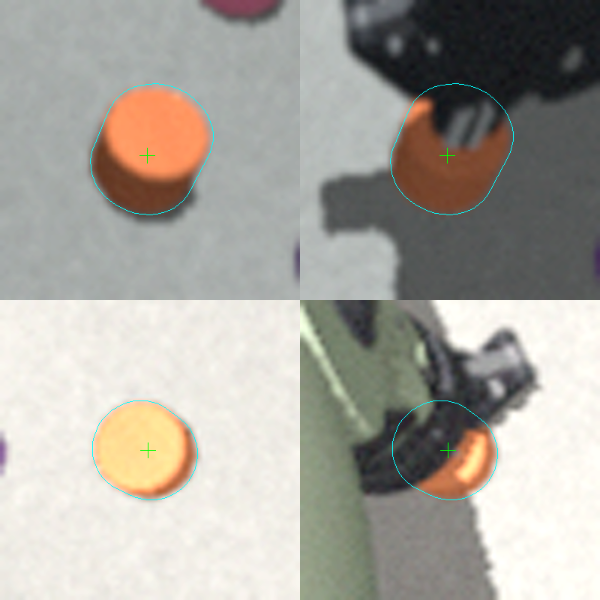

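The cap hasn't moved from the fitted spot, yet the shut fingertips are drawn over it. I'll lift straight up, step aside and look again.

Emit:
send_rows --pt "0 0 -0.01" --pt "0 0 -0.03" --pt "0 0 -0.04" --pt "0 0 -0.04" --pt "0 0 -0.04" --pt "0 0 0" --pt "0.01 -0.04 0" --pt "0.01 -0.04 0" --pt "0.01 -0.04 0" --pt "0 0 0" --pt "0 0 0" --twist '[0,0,0,0,0,0,0,0,0,0,0]' --grip '[1,1,1,1,1,1,0,0,0,0,0]'

```text
time_s: 14.68
eef_pos: [0.4495, 0.1275, 0.1728]
orientation: [-0.256, 0.967, 0.0, -0.001]
wrist_force: [-0.3, -0.3, 0.3]
finger_gap: 0.996
grasp_force: 0.0
```

```bash
python3 g.py .416 .2465 .2; python3 - <<'E'
from h import *
I={n:snapshot(n) for n in P}
for n in P: cv2.imwrite(f'pics/raw3_{n}.png',I[n][:,:,::-1])
a=I['scene'][180:300,300:460];b=I['top'][190:310,120:280]
cv2.imwrite('pics/c4.png',cv2.resize(np.hstack([a,b]),(800,300),interpolation=cv2.INTER_CUBIC)[:,:,::-1])
for n,c in(('scene',(381,233)),('top',(201,252))):
    try:
        m=blob(warm(I[n]),c); print(n,cv2.boundingRect(m),m.sum())
    except Exception as e: print(n,e)
E
```

```text
t 14.68 pos [0.4495 0.1275 0.1728] yaw_y 119.67 gap 0.996 F [-0.3 -0.3  0.3] grip 0.0 q [ 0.12  0.2  -0.45  0.92  0.   -0.4 ]
tool delta [-0.0298  0.12   -0.0271]
scene (369, 220, 24, 26) 455
top attempt to get argmax of an empty sequence
```

View pics/c4.png

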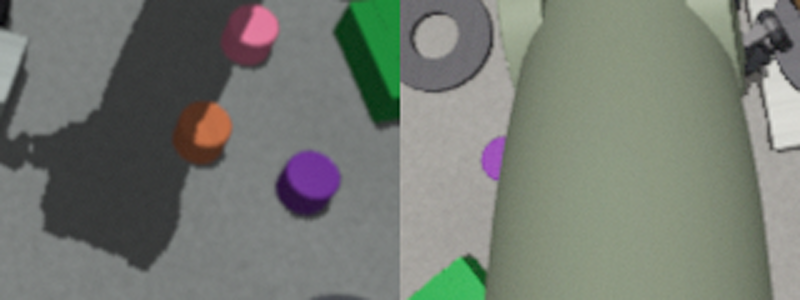

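The cap still stands at the same spot, scene (381,233), undisturbed, so the fingers apparently closed over it or missed it. I'll go back with the fingers part closed, go lower, and check in stages.

Emit:
send_rows --pt "-0.01 0.04 0" --pt "-0.01 0.04 0" --pt "-0.01 0.04 0" --pt "0 0 0.02" --pt "0 0 0.04" --pt "0 0 0.04" --pt "0 0 0.03" --pt "0 0 0.02" --pt "0 0 0.01" --pt "0 0 0.005" --pt "0 0 0.002" --pt "0 0 0" --pt "0 0 0" --twist '[0,0,0,0,0,0,0,0,0,0,0,0,0]' --grip '[0.25,0.25,0.25,0.25,0.25,0.25,0.25,0.25,0.25,0.25,0.25,0.25,0.25]'

```text
time_s: 16.4
eef_pos: [0.4172, 0.2465, 0.0068]
orientation: [-0.256, 0.967, 0.0, 0.001]
wrist_force: [0.5, -0.4, 0.5]
finger_gap: 0.752
grasp_force: 0.0
```

```bash
python3 g.py .416 .2465 .005; python3 - <<'E'
from h import *
I={n:snapshot(n) for n in P}
s=get_state();e=np.array(s['eef_pos']);y=np.array([-.492,.870,0])
T=[]
for n,(x0,y0) in(('scene',(341,193)),('top',(163,214))):
    g=cv2.resize(I[n][y0:y0+80,x0:x0+80],(400,400),interpolation=cv2.INTER_CUBIC);g=cv2.convertScaleAbs(g,alpha=1.8)
    for p in proj(n,[e,e+.03*y,e-.03*y]): cv2.drawMarker(g,tuple(int(v) for v in (p-[x0,y0]+.5)*5),(0,255,0),markerSize=10)
    h=cv2.convexHull(np.float32(proj(n,cyl(.416,.2467,0,.0225,.036))));cv2.polylines(g,[np.int32((h-[x0,y0]+.5)*5)],True,(0,255,255),1)
    T.append(g)
cv2.imwrite('pics/c5.png',np.hstack(T)[:,:,::-1])
E
```

```text
t 16.4 pos [0.4172 0.2465 0.0068] yaw_y 119.68 gap 0.752 F [ 0.5 -0.4  0.5] grip 0.0 q [ 0.38  0.45 -0.61  0.52  0.   -0.14]
tool delta [0.0011 0.0006 0.0018]
```

View pics/c5.png

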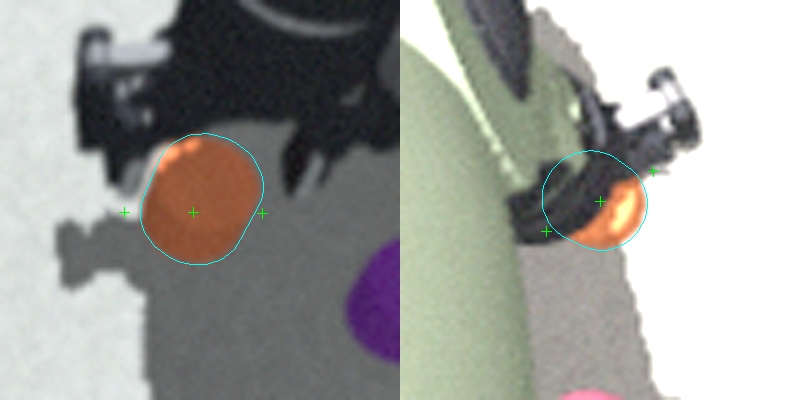

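The fingers straddle the cap, with scene tips at crop (128,190) and (298,195), roughly 15 mm above the TCP markers. I close in stages and watch the gap.

Emit:
send_rows --pt "0 0 0.002" --pt "0 0 0" --pt "0 0 0" --pt "0 0 0" --pt "0 0 0" --twist '[0,0,0,0,0]' --grip '[0.4,0.48,0.54,0.58,0.58]' --newtons 30

```text
time_s: 17.12
eef_pos: [0.4167, 0.2466, 0.0046]
orientation: [-0.256, 0.967, 0.0, -0.0]
wrist_force: [-2.2, 0.7, 5.5]
finger_gap: 0.486
grasp_force: 30.0
```

```bash
python3 g.py
```

```text
t 17.12 pos [0.4167 0.2466 0.0046] yaw_y 119.69 gap 0.486 F [-2.2  0.7  5.5] grip 30.0 q [ 0.38  0.45 -0.61  0.51  0.   -0.14]
```

Gripped at 30 N. I lift gently and check.

Emit:
send_rows --pt "0 0 0" --pt "0 0 -0.003" --pt "0 0 -0.006" --pt "0 0 -0.01" --pt "0 0 -0.01" --pt "0 0 0" --pt "0 0 0" --twist '[0,0,0,0,0,0,0]' --grip '[0.6,0.6,0.6,0.6,0.6,0.6,0.6]'

```text
time_s: 18.0
eef_pos: [0.4168, 0.2464, 0.0334]
orientation: [-0.256, 0.967, -0.0, 0.0]
wrist_force: [0.0, 0.1, -1.9]
finger_gap: 0.491
grasp_force: 30.6
```

```bash
python3 g.py; python3 - <<'E'
from h import *
I=snapshot('scene')
cv2.imwrite('pics/c6.png',cv2.convertScaleAbs(cv2.resize(I[183:263,331:431],(500,400),interpolation=cv2.INTER_CUBIC),alpha=1.8)[:,:,::-1])
E
```

```text
t 18.0 pos [0.4168 0.2464 0.0334] yaw_y 119.68 gap 0.491 F [ 0.   0.1 -1.9] grip 30.6 q [ 0.38  0.4  -0.59  0.58 -0.   -0.14]
```

View pics/c6.png

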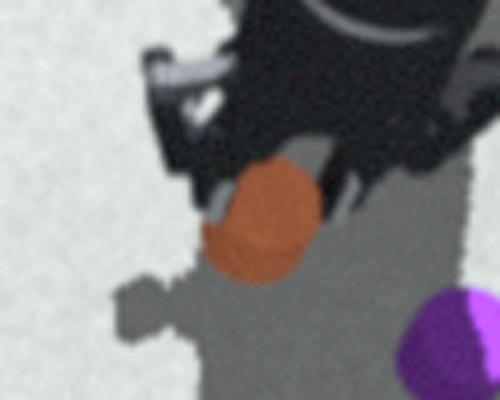

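The cap is held upright, at crop (262,215), with about 1.9 N on the wrist. Now I raise it and carry it over the carton.

Emit:
send_rows --pt "0 0 -0.02" --pt "0 0 -0.04" --pt "0 0 -0.04" --pt "0 0 -0.04" --pt "0 0 -0.02" --pt "0 0 0" --pt "0.0008 -0.0137 0" --pt "0.0017 -0.03 0" --pt "0.0017 -0.03 0" --pt "0.0017 -0.03 0" --pt "0.0017 -0.03 0" --pt "0.0017 -0.03 0" --pt "0.0017 -0.03 0" --pt "0.0017 -0.03 0" --pt "0.0016 -0.025 0" --pt "0.0008 -0.0136 0" --pt "0 0 0" --pt "0 0 0" --pt "0 0 0" --twist '[0,0,0,0,0,0,0,0,0,0,0,0,0,0,0,0,0,0,0]' --grip '[0.6,0.6,0.6,0.6,0.6,0.6,0.6,0.6,0.6,0.6,0.6,0.6,0.6,0.6,0.6,0.6,0.6,0.6,0.6]'

```text
time_s: 20.42
eef_pos: [0.5331, 0.0118, 0.1932]
orientation: [-0.257, 0.966, 0.0, -0.0]
wrist_force: [-0.2, -0.3, -1.3]
finger_gap: 0.485
grasp_force: 31.0
```

```bash
python3 g.py .5357 .0076 .1206
```

```text
t 20.43 pos [0.5331 0.0118 0.1932] yaw_y 119.75 gap 0.485 F [-0.2 -0.3 -1.3] grip 31.0 q [-0.12  0.3  -0.26  1.01  0.   -0.64]
tool delta [-0.0002 -0.0049  0.0726]
```

Emit:
send_rows --pt "0 -0.005 0" --pt "0 0 0.015" --pt "0 0 0.02" --pt "0 0 0.018" --pt "0 0 0.01" --pt "0 0 0.004" --pt "0 0 0.002" --pt "0 0 0" --pt "0 0 0" --twist '[0,0,0,0,0,0,0,0,0]' --grip '[0.6,0.6,0.6,0.6,0.6,0.6,0.6,0.6,0.6]'

```text
time_s: 21.55
eef_pos: [0.5364, 0.0066, 0.1248]
orientation: [-0.256, 0.967, -0.0, 0.0]
wrist_force: [0.5, 0.6, -0.9]
finger_gap: 0.485
grasp_force: 31.0
```

```bash
python3 g.py .5357 .0076 .1206
```

```text
t 21.55 pos [0.5364 0.0066 0.1248] yaw_y 119.68 gap 0.485 F [ 0.5  0.6 -0.9] grip 31.0 q [-0.13  0.37 -0.35  0.85  0.   -0.64]
tool delta [0.0002 0.0012 0.0042]
```

Emit:
send_rows --pt "0 0 0.0015" --pt "0 0 0.001" --pt "0 0 0.001" --pt "0 0 0" --pt "0 0 0" --twist '[0,0,0,0,0]' --grip '[0.6,0.6,0.6,0.6,0.6]'

```text
time_s: 22.18
eef_pos: [0.536, 0.0067, 0.1208]
orientation: [-0.256, 0.967, 0.0, -0.0]
wrist_force: [-0.0, -0.2, -1.0]
finger_gap: 0.489
grasp_force: 31.0
```

Emit:
send_rows --pt "0 0 0.001" --pt "0 0 0" --pt "0 0 0" --twist '[0,0,0]' --grip '[0.6,0.6,0.6]'

```text
time_s: 22.55
eef_pos: [0.5361, 0.0066, 0.1206]
orientation: [-0.256, 0.967, -0.0, 0.0]
wrist_force: [-2.7, -0.3, 4.7]
finger_gap: 0.49
grasp_force: 32.8
```

Contact. I release, rise and back off.

Emit:
send_rows --pt "0 0 0" --pt "0 0 0" --pt "0 0 0" --pt "0 0 0" --pt "0 0 -0.01" --pt "0 0 -0.03" --pt "0 0 -0.04" --pt "0 0 -0.03" --pt "0 0 0" --pt "0 0.03 0" --pt "0 0.05 0" --pt "0 0.05 0" --pt "0 0.05 0" --pt "0 0.03 0" --pt "0 0 0" --pt "0 0 0" --twist '[0,0,0,0,0,0,0,0,0,0,0,0,0,0,0,0]' --grip '[0.42,0.3,0.15,0,0,0,0,0,0,0,0,0,0,0,0,0]'

```text
time_s: 24.55
eef_pos: [0.432, 0.1887, 0.2294]
orientation: [-0.256, 0.967, -0.0, -0.0]
wrist_force: [0.6, 0.3, 0.9]
finger_gap: 1.003
grasp_force: 0.0
```

```bash
python3 g.py; python3 - <<'E'
from h import *
I={n:snapshot(n) for n in P}
a=I['scene'][140:290,170:370];b=I['top'][130:280,200:400]
out=[]
m={}
for n in P:
    v=I[n].astype(float); c=proj(n,[[.536,.007,.152]])[0].astype(int)
    hsv=cv2.cvtColor(I[n],cv2.COLOR_RGB2HSV); print(n,c,hsv[c[1],c[0]])
cv2.imwrite('pics/c7.png',cv2.resize(np.hstack([a,b]),(800,300),interpolation=cv2.INTER_CUBIC)[:,:,::-1])
E
```

```text
t 24.55 pos [0.432  0.1887 0.2294] yaw_y 119.68 gap 1.003 F [0.6 0.3 0.9] grip 0.0 q [ 0.26  0.16 -0.34  1.06 -0.   -0.26]
scene [252 193] [  9 157 190]
top [300 192] [ 12 139 230]
```

View pics/c7.png

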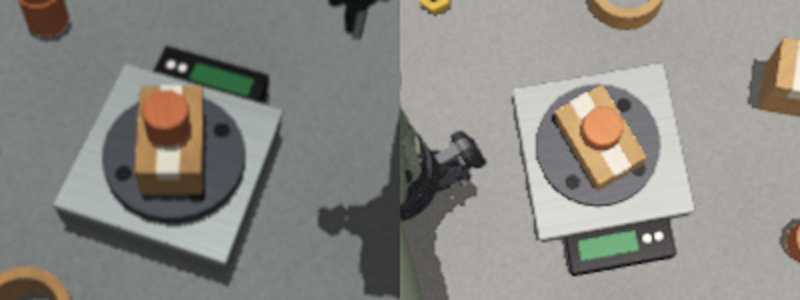

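The cap stands closed end up, centred on the tape of the carton, at crop (166,115) and (602,127). The carton lies flat on the flange and the gripper is clear, so I hand in.

```bash
python3 -c "
from rig import *
print(close_job())"
```

```text
the job is handed in; nothing more can be done
None
```

I stacked the carton and the copper cap (closed end up) on the flange on the scale and handed the job in at about 24.6 s; the hand-in returned no verdict, but the last pictures showed the pile upright and centred, after a second try at gripping the cap.

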